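# Flip the cleaning block with the shoehorn

### The arm

A 6-joint arm with a two-finger parallel gripper is mounted at the origin on the work surface. World frame = base frame: x ahead of the robot, y to its left, z up, the work surface at z = 0. Lengths are in m, angles in rad, forces in N, time in s.
With the tool pointing down it reaches from about 0.325 to 0.85 m from the base axis. Payload 4.4 kg.
Tool frame: the origin (TCP) lies midway between the tips of the shut fingers; the grasp point (between the pads) lies 19 mm behind it; x points along the fingers, y is the direction in which the jaws open and shut, and the axes are right-handed (so a half turn about x gives the same grasp; the last joint's range is limited). The gripper opens to 94 mm and grips with 3 to 60 N. Pads are 16 mm wide; open, the fingers measure 119 mm over their backs; the gripper's body (75 mm by 177 mm) begins 78 mm behind the grasp point.
Start: joints at [-1.373, 0.207, 1.542, -0, 1.393, -0.15], TCP at [0.197, -0.54, 0.205] pointing down, gripper open.
Joint ranges: [-2.73, 2.73], [-0.86, 2.22], [0.23, 2.46], [-1.11, 4.25], [0.08, 2.63], [-2.82, 2.82]. Speed limits (rad/s): [2.79, 2.79, 3.14, 3.14, 3.14, 3.14].

### API

Orientations are given as a rotation vector (axis times angle).
In Python, from workcell import r gives the robot as it stands.
- The arm moves only by the tool servo_tool, never from a script. Its argument "commands" is a list of rows, each a list of 6 numbers: the shift along the tool's x, y, z in cm, then the turn, a rotation vector about the tool's x, y, z in rad. A call has 1 to 20 rows; each row shifts and turns the commanded pose from where the row before left it, along the tool's axes as they then stand; what a row does not reach is not made up. A row lasts 1/10 s, in which the tool goes at most 50 mm and 8.59 degrees, less where a joint would pass 70% of its speed; a pose out of reach is approached as far as the arm can. A call with a gripper value outside its range is refused whole. "jaw" is the finger opening in cm, from 0 to 9.4, set as the call begins (left out, the last holds). The fingers move at their own pace and stop on an object; "squeeze" is the grip in N (left out, the last holds). Time passes only in rows, so rows that do not move let the fingers close. It gives the time, the measured TCP pose, the force and the opening at its end, in the units of the state.
- r.read_state(): the state, without advancing time (a new reading comes with each control period).
- r.grab_frame(name): name is "scene" or "top" or "wrist"; returns the picture (400x640x3 uint8, blue, green, red); there is no depth.
- r.camera_info(name): a dict with "vertical_fov" (degrees; the focal length in pixels is half the picture's height over the tangent of half this angle, whatever the lens; pixels are square), "cx", "cy" (the principal point, pixels), "T" (4x4, takes a point from camera to world coordinates). Camera axes: x right, y up, looking along -z (the intrinsics and any distortion apply to the point x, -y, -z); pixel columns grow to the right and rows downward; lengths in m; the calibration is good to about 2 mm. A picture is of the moment at which its call begins: read the wrist's pose just before it. camera_info takes no time and is no camera call; for the wrist camera it gives the pose at the moment of the call.
- r.hand_in(): hands the job in, once; it reports no verdict.
Trained networks look in the newest picture that a camera, given by its name, has taken for a name from the list of things; names that differ only in an ending like _2 or _b are one class to them, and where a whole thing is asked for, a point or a joint stands for the part that bears it (a point fixed in the world has none). Each returns a list of dicts, best first, with "p" (0 to 1); they miss things now and then, are a little off and sometimes report something else, mostly with a low value. They report only what shows in the picture. A call takes as long as a camera call. They do not tell look-alikes from the thing itself.
- r.silhouettes(name, camera): "pixels" (400x640 bool, what is visible of it) and "centre" ([column, row] in pixels, amid what is visible of it).
The state is a dict: "time_s": time; "qpos": joint angles; "dq": joint speeds; "effort": joint torques, N m; "eef_pos": TCP position; "tcp_rot": TCP orientation; "force": force on the tool from outside, world axes, zero at the start; "wrist_torque": the same for the moment, N m; "finger_gap": finger opening in m.
Only numpy, scipy, OpenCV 4.12 (cv2) and the standard library are available. Lean on these libraries where they do the work, as an engineer would, in place of code of your own. Each camera call takes 0.05 s, during which the arm holds its last target. There are 200 camera calls.

### The job

Two cleaning blocks sit on the drying board and one of them lies black face up. Pick up the shoehorn by its handle, slip its blade under that block and flip the block over onto the raised middle of the board, so that it lies flat there with its pale face up; the gripper must not touch either block, and the block that is already pale side up must stay in its place. Then lay the shoehorn flat back where you took it from.

Things in the scene. Friction and masses are not known exactly. Their poses are not given: they have to be found in the camera images.
- shoehorn_grip (a point): Centre of the loose shoehorn's dark wood handle, a bar 100 long (x), 16 wide, 36 high, 18 mm above its flat underside. The flat stainless blade, 34 wide, 3 thick, its lower face level with the underside, runs on along +x from 50 mm to its round tip 180 mm from this point. Lies flat on a 6 mm cork mat, z up. 0.15 kg, balancing 35 mm towards the tip.
- black_up_center (a point): Centre of the block to flip: stiff slab 80 (x) by 70 (y) by 12 (z) mm, 60 g, black +z face (up at the start), pale -z face. Lies in the board's left or right recess, axes nearly parallel to the board's, bridging a channel open towards the robot.
- pale_up_center (a point): Centre of the other block, of the same size, lying in the other recess with its pale face (+z) up. Leave it there.
- board: Fixed pine board 100 (x, away from robot) by 320 (y); origin mid-underside. Raised middle |y|<80 mm, top at 30. Beside it, rails (tops at 22; |y| 80-93 and 143-157) carry each block by its edges, centre at |y| 118; channel between, floor at 8, open at both x ends, takes the blade. Block's outer edge lifted and carried inwards: inner edge catches on the 8 mm step, block turns over onto the middle.
Mind the look-alikes: they are no part of the job. Of the things that look like the part that bears shoehorn_grip, the largest one is meant. What is shaped like the part that bears black_up_center but green is not meant.

How it is judged:
By the outcome, as a careful person would: the job done as asked, in the order asked, and still so for the second after the job is handed in, with the robot touching nothing.
It also fails if it takes over 53 s, if anything falls off the work surface, if the arm or the gripper's body presses on something with over 40 N, if the wrist force passes 120 N, or if a joint passes its speed limit or range.

## Working session

There is one attempt and no reset: what is moved stays moved. The work goes in short steps, Python scripts to look and compute and a tool call to move; the robot and the scene stay as the last step left them, time stands still between calls to the robot, and variables do not carry over. Pictures are saved under pics/ and viewed, about 8 in all and at most 12, crops included, and the job is handed in when it is done.

Besides the shell and the picture viewer there is one more tool, called after ">>>" by a JSON object that holds its "fn" and its "kwargs". servo_tool: Moves the arm, as the interface text tells. Its arguments: {"type":"object","properties":{"commands":{"type":"array","items":{"type":"array","items":{"type":"number"}}},"jaw":{"type":"number"},"squeeze":{"type":"number"}},"required":["commands"]}

```bash
mkdir -p pics; ls; cat > h.py <<'E'
import numpy as np, cv2
from scipy.spatial.transform import Rotation as R
from workcell import r
def cam(n):
    c=r.camera_info(n); f=200/np.tan(np.radians(c['vertical_fov'])/2); return c,f
def px2w(n,uv,z,c=None):
    c,f=cam(n) if c is None else c
    d=np.array([(uv[0]-c['cx'])/f,-(uv[1]-c['cy'])/f,-1.]); T=np.array(c['T'])
    d=T[:3,:3]@d; o=T[:3,3]; return o+d*(z-o[2])/d[2]
def w2px(n,p,c=None):
    c,f=cam(n) if c is None else c
    T=np.array(c['T']); q=T[:3,:3].T@(np.array(p)-T[:3,3])
    return np.array([c['cx']+f*q[0]/-q[2], c['cy']-f*q[1]/-q[2]])
E
python3 - <<'E'
from h import *
for n in ['scene','top']:
    im=r.grab_frame(n); cv2.imwrite(f'pics/{n}1.png',im)
    c=r.camera_info(n); print(n,c)
    for o in ['shoehorn_grip','black_up_center','pale_up_center','board']:
        for d in r.silhouettes(o,n):
            print(o,round(d['p'],2),np.round(d['centre'],1),d['pixels'].sum(), np.round(px2w(n,d['centre'],0.025),3))
print(r.read_state())
E
```

```text
pics
scene {'vertical_fov': 43.67839270512601, 'cx': 321.448671537219, 'cy': 195.9135866136697, 'T': array([[-2.99111399e-01, -7.30233861e-01,  6.14240083e-01,
         1.22217937e+00],
       [ 9.54218097e-01, -2.28603171e-01,  1.92894826e-01,
         2.04120965e-01],
       [-4.41102676e-04,  6.43816044e-01,  7.65180180e-01,
         1.02789572e+00],
       [ 0.00000000e+00,  0.00000000e+00,  0.00000000e+00,
         1.00000000e+00]])}
shoehorn_grip 0.79 [204.5 203.1] 1001 [ 0.531 -0.331  0.025]
shoehorn_grip 0.75 [312.8 206.5] 370 [ 0.458 -0.059  0.025]
shoehorn_grip 0.72 [280.1 150.3] 323 [ 0.29  -0.212  0.025]
black_up_center 0.94 [379.6 291.7] 1034 [0.648 0.161 0.025]
black_up_center 0.65 [440.2 270.4] 967 [0.551 0.284 0.025]
pale_up_center 0.91 [280.8 265.6] 985 [ 0.65  -0.076  0.025]
board 0.83 [327.6 288. ] 3705 [0.674 0.046 0.025]
top {'vertical_fov': 48.28060673218532, 'cx': 321.8191786953158, 'cy': 191.95408864903982, 'T': array([[-0.01358973,  0.996672  , -0.08037564,  0.37676865],
       [-0.99989869, -0.01320517,  0.00531422, -0.03829577],
       [ 0.00423516,  0.0804
[... 449 characters left out ...]
0.025]
board 0.98 [282.6 113.1] 3473 [0.653 0.048 0.025]
{'time_s': 0.5, 'qpos': array([-1.37251963e+00,  2.06638758e-01,  1.54153329e+00,  5.41068372e-06,
        1.39347203e+00, -1.50530395e-01]), 'dq': array([ 0.0001091 ,  0.0007834 , -0.00194668, -0.00077671,  0.00046731,
       -0.00118339]), 'effort': array([-1.26694900e-03, -3.70488524e+01, -2.81435859e+01,  6.98600127e-02,
        2.88598530e-02, -4.20802098e-05]), 'eef_pos': array([ 0.19649472, -0.5403748 ,  0.20540882]), 'tcp_rot': array([ 2.03180031,  0.35804159, -2.03179186]), 'force': array([ 0.02374926, -0.41922816, -0.43580094]), 'wrist_torque': array([ 0.03894469,  0.01697193, -0.01483043]), 'finger_gap': 0.09394767111648283}
```

```bash
python3 - <<'E'
import cv2
a=cv2.imread('pics/top1.png')
cv2.imwrite('pics/top1c.png',cv2.resize(a[60:320,130:490],None,fx=2.2,fy=2.2,interpolation=cv2.INTER_CUBIC))
E
```

```text
(no output)
```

View pics/top1c.png

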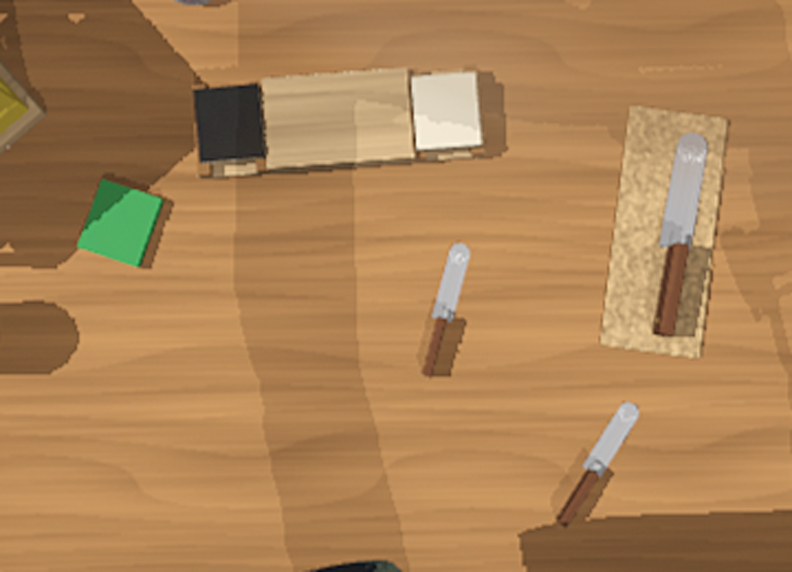

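View pics/scene1.png

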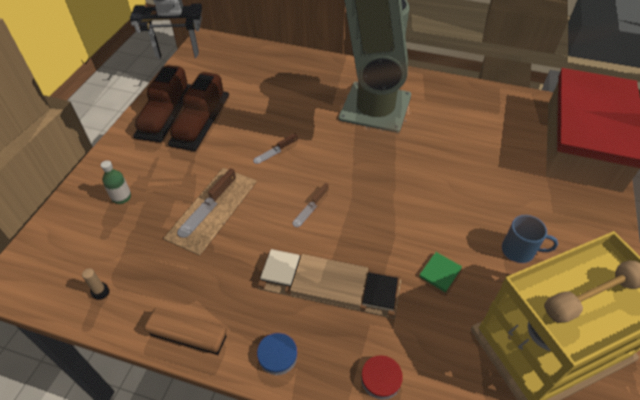

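Image contents: three shoehorns at top-camera pixels (436,156), (329,195) and (405,263). The largest lies on the cork mat at (436,156), so that's the one meant. The black block sits in the board's left recess at (232,117). The green slab at (181,159) is a decoy, and the pale block is at (331,112). Next I'll fit the models to the silhouettes from both cameras.

```bash
cat > fit.py <<'E'
from h import *
from scipy.optimize import minimize
def box(x0,x1,y0,y1,z0,z1): return np.array([[x,y,z] for x in(x0,x1) for y in(y0,y1) for z in(z0,z1)])/1000
a=np.linspace(-np.pi/2,np.pi/2,9)
blade=np.array([[x,y,z] for z in(-18,-15) for x,y in [(50,-17),(50,17)]+[(163+17*np.cos(t),17*np.sin(t)) for t in a]])/1000
HORN=[box(-50,50,-8,8,-18,18),blade]; BLK=[box(-40,40,-35,35,-6,6)]
BOARD=[box(-50,50,-80,80,0,30),box(-50,50,-157,157,0,8),*[box(-50,50,s*a,s*b,0,22) for s in(-1,1) for a,b in((80,93),(143,157))]]
BOARD+= [box(-40,40,s*118-35,s*118+35,22,34) for s in(-1,1)]
def render(parts,n,c,x,y,z,yaw,S=4):
    m=np.zeros((400*S,640*S),np.uint8); Q=R.from_euler('z',yaw).as_matrix()
    for P in parts:
        uv=np.array([w2px(n,Q@p+[x,y,z],c) for p in P])
        cv2.fillConvexPoly(m,cv2.convexHull(np.round((uv+.5)*S-.5).astype(np.int32)),1)
    return cv2.resize(m.astype(np.float32),(640,400),interpolation=cv2.INTER_AREA)
def fit(parts,masks,x0,z):
    cs={n:cam(n) for n in masks}
    def cost(v,ns=masks): return sum(np.abs(render(parts,n,cs[n],v[0],v[1],z,v[2])-masks[n]).sum()/masks[n].sum() for n in ns)
    out={}
    for ns in [list(masks)]+[[n] for n in masks]:
        x=np.array(x0)
        for s in (.02,.006): 
            o=minimize(lambda v:cost(v,ns),x,method='Nelder-Mead',options=dict(initial_simplex=[x]+[x+d for d in np.diag([s,s,s*8])],maxiter=90)); x=o.x
        out['+'.join(ns)]=(np.round(x,4),round(o.fun,3))
    return out
E
python3 - <<'E'
from fit import *
def pick(o,n,w):
    r.grab_frame(n) if False else None
    return min(r.silhouettes(o,n),key=lambda d:np.hypot(*(np.array(d['centre'])-w)))['pixels'].astype(np.float32)
Hm={'top':pick('shoehorn_grip','top',(436,156)),'scene':pick('shoehorn_grip','scene',(204,203))}
B={'top':pick('black_up_center','top',(232,117)),'scene':pick('black_up_center','scene',(380,292))}
P={'top':pick('pale_up_center','top',(331,112)),'scene':pick('pale_up_center','scene',(281,266))}
D={n:np.clip(pick('board',n,w)+B[n]+P[n],0,1) for n,w in(('top',(283,113)),('scene',(328,288)))}
print('horn',fit(HORN,Hm,[.50,-.325,.0],.024))
print('black',fit(BLK,B,[.645,.165,.05],.028))
print('pale',fit(BLK,P,[.655,-.07,.05],.028))
print('board',fit(BOARD,D,[.65,.047,.05],0))
np.savez('m.npz',H=Hm['top'],D=D['top'])
E
```

```text
horn {'top+scene': (array([ 0.4606, -0.313 , -0.2094]), np.float64(0.413)), 'top': (array([ 0.4617, -0.3107, -0.2081]), np.float64(0.121)), 'scene': (array([ 0.4568, -0.3172, -0.1994]), np.float64(0.058))}
black {'top+scene': (array([0.6471, 0.1625, 0.0829]), np.float64(0.152)), 'top': (array([0.648 , 0.1647, 0.0928]), np.float64(0.076)), 'scene': (array([0.6464, 0.1621, 0.0864]), np.float64(0.055))}
pale {'top+scene': (array([ 0.6573, -0.0731,  0.0567]), np.float64(0.187)), 'top': (array([ 0.6583, -0.0705,  0.0463]), np.float64(0.035)), 'scene': (array([ 0.6552, -0.0749,  0.0687]), np.float64(0.038))}
board {'top+scene': (array([0.6526, 0.0449, 0.0547]), np.float64(0.119)), 'top': (array([0.6537, 0.0457, 0.0642]), np.float64(0.035)), 'scene': (array([0.6498, 0.0445, 0.06  ]), np.float64(0.05))}
```

```bash
cat >> h.py <<'E'
def down(yaw,roll=0,flip=1):
    """tool x down, y = flip*lateral axis of frame with heading yaw; then roll about heading axis"""
    ex=np.array([np.cos(yaw),np.sin(yaw),0]); ey=np.array([-np.sin(yaw),np.cos(yaw),0])*flip
    x=np.array([0,0,-1.]); M=np.c_[x,ey,np.cross(x,ey)]
    return R.from_rotvec(roll*ex)*R.from_matrix(M)
def plan(p1,R1,p0=None,R0=None,n=None):
    s=r.read_state()
    if p0 is None: p0=s['eef_pos']; R0=R.from_rotvec(s['tcp_rot'])
    p0=np.array(p0);p1=np.array(p1)
    rv=(R0.inv()*R1).as_rotvec(); N=n or int(max(np.ceil(np.linalg.norm(p1-p0)/.045),np.ceil(np.linalg.norm(rv)/.13),1))
    rows=[]; 
    for i in range(N):
        Ri=R0*R.from_rotvec(rv*i/N); rows.append([*np.round(Ri.inv().apply(p1-p0)/N*100,2),*np.round(rv/N,3)])
    print(N,'rows:'); print('['+','.join('['+','.join(f'{v:g}' for v in w)+']' for w in rows)+']')
E
python3 - <<'E'
from h import *
s=r.read_state(); Q=R.from_rotvec(s['tcp_rot']); print(Q.as_matrix().round(3))
T=np.array(r.camera_info('wrist')['T']); print('wristcam in tool',(Q.inv().apply(T[:3,3]-s['eef_pos'])).round(4)); print((Q.as_matrix().T@T[:3,:3]).round(3),r.camera_info('wrist')['vertical_fov'])
yaw=-.208
for f in(1,-1): plan([.46+.03,-.318,.24],down(yaw,0,f))
E
```

```text
[[ 0.     0.342 -0.94 ]
 [-0.    -0.94  -0.342]
 [-1.     0.     0.   ]]
wristcam in tool [-0.1796  0.0003 -0.0811]
[[ 0.001  0.275 -0.961]
 [ 1.    -0.     0.001]
 [ 0.    -0.961 -0.275]] 70.55145080782117
20 rows:
[[-0.17,-0.54,-1.76,-0.129,0,-0],[-0.17,-0.31,-1.81,-0.129,0,-0],[-0.17,-0.08,-1.84,-0.129,0,-0],[-0.17,0.16,-1.83,-0.129,0,-0],[-0.17,0.4,-1.8,-0.129,0,-0],[-0.17,0.63,-1.73,-0.129,0,-0],[-0.17,0.84,-1.64,-0.129,0,-0],[-0.17,1.05,-1.51,-0.129,0,-0],[-0.17,1.23,-1.37,-0.129,0,-0],[-0.17,1.4,-1.2,-0.129,0,-0],[-0.17,1.54,-1.01,-0.129,0,-0],[-0.17,1.66,-0.8,-0.129,0,-0],[-0.17,1.75,-0.58,-0.129,0,-0],[-0.17,1.81,-0.35,-0.129,0,-0],[-0.17,1.84,-0.11,-0.129,0,-0],[-0.17,1.84,0.13,-0.129,0,-0],[-0.17,1.81,0.36,-0.129,0,-0],[-0.17,1.74,0.59,-0.129,0,-0],[-0.17,1.65,0.81,-0.129,0,-0],[-0.17,1.53,1.02,-0.129,0,-0]]
9 rows:
[[-0.38,-1.21,-3.91,0.062,-0,-0],[-0.38,-1.45,-3.83,0.062,-0,-0],[-0.38,-1.68,-3.73,0.062,-0,-0],[-0.38,-1.91,-3.62,0.062,-0,-0],[-0.38,-2.13,-3.49,0.062,-0,-0],[-0.38,-2.34,-3.36,0.062,-0,-0],[-0.38,-2.54,-3.21,0.062,-0,-0],[-0.38,-2.74,-3.04,0.062,-0,-0],[-0.38,-2.92,-2.87,0.062,-0,-0]]
```

>>> {"fn": "servo_tool", "kwargs": {"commands": [[-0.38, -1.21, -3.91, 0.062, 0, 0], [-0.38, -1.45, -3.83, 0.062, 0, 0], [-0.38, -1.68, -3.73, 0.062, 0, 0], [-0.38, -1.91, -3.62, 0.062, 0, 0], [-0.38, -2.13, -3.49, 0.062, 0, 0], [-0.38, -2.34, -3.36, 0.062, 0, 0], [-0.38, -2.54, -3.21, 0.062, 0, 0], [-0.38, -2.74, -3.04, 0.062, 0, 0], [-0.38, -2.92, -2.87, 0.062, 0, 0], [0, 0, 0, 0, 0, 0], [0, 0, 0, 0, 0, 0]]}}

```text
time_s: 2.0
eef_pos: [0.4906, -0.3175, 0.2396]
tcp_rot: [-2.112, 0.219, 2.113]
force: [-0.9, -0.1, 0.5]
finger_gap: 0.0938
```

```bash
python3 - <<'E'
from fit import *
s=r.read_state(); print(s['time_s'],s['eef_pos'],s['force'])
im=r.grab_frame('wrist'); cv2.imwrite('pics/w1.png',im)
S=r.silhouettes('shoehorn_grip','wrist')
for d in S: print(round(d['p'],2),np.round(d['centre']),d['pixels'].sum())
b=max(S,key=lambda d:d['pixels'].sum())
f=fit(HORN,{'wrist':b['pixels'].astype(np.float32)},[.46,-.313,-.208],.024); print(f)
x=f['wrist'][0]; m=render(HORN,'wrist',cam('wrist'),x[0],x[1],.024,x[2])
for mm,col in((m,(0,255,0)),(b['pixels'],(0,0,255))):
    cs,_=cv2.findContours((mm>.5).astype(np.uint8),0,1); cv2.drawContours(im,cs,-1,col,1)
cv2.imwrite('pics/w1o.png',im)
E
```

```text
2.0 [ 0.49063342 -0.3175118   0.23960733] [-0.92497539 -0.06954483  0.47675872]
0.89 [171. 230.] 1343
0.77 [300. 286.] 622
0.66 [318. 131.] 3129
0.26 [ 50. 105.] 9253
{'wrist': (array([-0.1667, -0.0797,  0.1653]), np.float64(1.0))}
```

View pics/w1o.png

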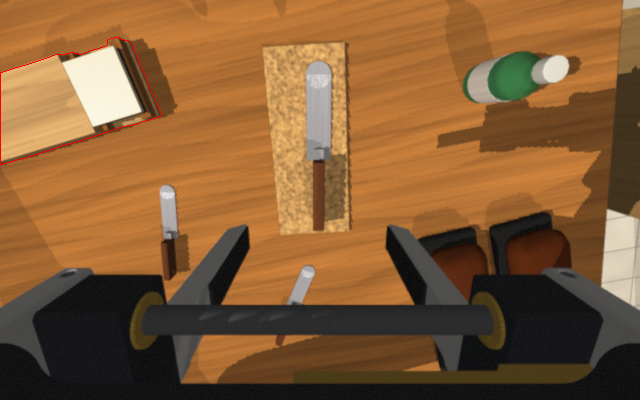

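The wrist view shows the horn on its mat, upright in the frame: tip (318,62), handle end (319,230). The largest mask turned out to be a false hit on the board, so I'll refit with the mask at (318,131).

```bash
python3 - <<'E'
from fit import *
r.grab_frame('wrist'); S=r.silhouettes('shoehorn_grip','wrist')
b=min(S,key=lambda d:np.hypot(*(d['centre']-np.array([318,131]))))
f=fit(HORN,{'wrist':b['pixels'].astype(np.float32)},[.46,-.313,-.208],.024); print(f)
for n in('top','scene'):
    r.grab_frame(n)
for n,z in(('wrist',.042),):
    for uv in((319,230),(318,62)): print(uv,px2w(n,uv,.042 if uv[1]>100 else .009).round(4))
E
```

```text
{'wrist': (array([ 0.4628, -0.3135, -0.2049]), np.float64(0.053))}
(319, 230) [ 0.4129 -0.3048  0.042 ]
(318, 62) [ 0.6346 -0.3508  0.009 ]
```

```bash
python3 - <<'E'
from h import *
plan([.4775,-.3166,.06],down(-.205,0,-1),n=5)
E
```

```text
5 rows:
[[3.59,0,0.24,-0.001,0,0],[3.59,0,0.24,-0.001,0,0],[3.59,0,0.24,-0.001,0,0],[3.59,0,0.24,-0.001,0,0],[3.59,0,0.24,-0.001,0,0]]
```

>>> {"fn": "servo_tool", "kwargs": {"commands": [[3.59, 0, 0.24, 0, 0, 0], [3.59, 0, 0.24, 0, 0, 0], [3.59, 0, 0.24, 0, 0, 0], [3.59, 0, 0.24, 0, 0, 0], [3.59, 0, 0.24, 0, 0, 0], [1.5, 0, 0, 0, 0, 0], [1.5, 0, 0, 0, 0, 0], [1, 0, 0, 0, 0, 0], [1, 0, 0, 0, 0, 0], [0, 0, 0, 0, 0, 0], [0, 0, 0, 0, 0, 0]], "jaw": 5}}

```text
time_s: 3.4
eef_pos: [0.4791, -0.316, 0.0108]
tcp_rot: [-2.113, 0.222, 2.11]
force: [-0.4, -0.5, -0.6]
finger_gap: 0.0499
```

>>> {"fn": "servo_tool", "kwargs": {"commands": [[0, 0, 0, 0, 0, 0], [0, 0, 0, 0, 0, 0], [0, 0, 0, 0, 0, 0], [0, 0, 0, 0, 0, 0], [0, 0, 0, 0, 0, 0], [0, 0, 0, 0, 0, 0], [0, 0, 0, 0, 0, 0], [0, 0, 0, 0, 0, 0]], "jaw": 0, "squeeze": 55}}

```text
time_s: 4.2
eef_pos: [0.4785, -0.3157, 0.0104]
tcp_rot: [-2.111, 0.222, 2.111]
force: [-0.7, 0.1, 1.8]
finger_gap: 0.0159
```

```bash
python3 - <<'E'
from h import *
s=r.read_state();p=s['eef_pos']
plan(p+[0,0,.19],down(-.205,0,-1),n=6)
plan([.53,.045,.25],down(.058,0,-1),p+[0,0,.19],down(-.205,0,-1),n=10)
E
```

```text
6 rows:
[[-3.17,0,-0,-0.001,-0,-0],[-3.17,0,-0,-0.001,-0,-0],[-3.17,0,-0,-0.001,-0,-0],[-3.17,0,-0,-0.001,-0,-0],[-3.17,0,-0,-0.001,-0,-0],[-3.17,0,-0,-0.001,-0,-0]]
10 rows:
[[-0.5,-3.64,0.23,-0.026,0,0],[-0.5,-3.64,0.13,-0.026,0,0],[-0.5,-3.64,0.04,-0.026,0,0],[-0.5,-3.64,-0.06,-0.026,0,0],[-0.5,-3.64,-0.15,-0.026,0,0],[-0.5,-3.64,-0.25,-0.026,0,0],[-0.5,-3.63,-0.34,-0.026,0,0],[-0.5,-3.62,-0.44,-0.026,0,0],[-0.5,-3.6,-0.53,-0.026,0,0],[-0.5,-3.59,-0.63,-0.026,0,0]]
```

>>> {"fn": "servo_tool", "kwargs": {"commands": [[-1, 0, 0, 0, 0, 0], [-2, 0, 0, 0, 0, 0], [-3, 0, 0, 0, 0, 0], [-3, 0, 0, 0, 0, 0], [-4, 0, 0, 0, 0, 0], [-3, 0, 0, 0, 0, 0], [-2, 0, 0, 0, 0, 0], [-1, 0, 0, 0, 0, 0]]}}

```text
time_s: 5.0
eef_pos: [0.4793, -0.3162, 0.2031]
tcp_rot: [-2.116, 0.224, 2.109]
force: [0.3, 0.2, -1.4]
finger_gap: 0.0157
```

>>> {"fn": "servo_tool", "kwargs": {"commands": [[-0.5, -2, 0.23, -0.026, 0, 0], [-0.5, -3.4, 0.13, -0.026, 0, 0], [-0.5, -4, 0.04, -0.026, 0, 0], [-0.5, -4.3, -0.06, -0.026, 0, 0], [-0.5, -4.4, -0.15, -0.026, 0, 0], [-0.5, -4.4, -0.25, -0.026, 0, 0], [-0.5, -4.3, -0.34, -0.026, 0, 0], [-0.5, -4, -0.44, -0.026, 0, 0], [-0.5, -3.4, -0.53, -0.026, 0, 0], [-0.5, -2, -0.63, -0.026, 0, 0], [0, 0, 0, 0, 0, 0], [0, 0, 0, 0, 0, 0], [0, 0, 0, 0, 0, 0]]}}

```text
time_s: 6.3
eef_pos: [0.5307, 0.0438, 0.249]
tcp_rot: [2.193, 0.055, -2.199]
force: [0.7, -0.0, -1.9]
finger_gap: 0.0157
```

```bash
python3 - <<'E'
from fit import *
s=r.read_state(); print(s['time_s'],s['eef_pos'],s['tcp_rot'],s['force'],s['wrist_torque'],s['finger_gap'])
im=r.grab_frame('wrist'); 
M={}
for o in('shoehorn_grip','black_up_center','pale_up_center','board'):
    for d in r.silhouettes(o,'wrist'): print(o,round(d['p'],2),np.round(d['centre']),d['pixels'].sum()); M.setdefault(o,[]).append(d)
import pickle; pickle.dump(M,open('M.pkl','wb'))
cv2.imwrite('pics/w2.png',im)
E
```

```text
6.3 [0.53071369 0.04377513 0.24897666] [ 2.19319764  0.05487404 -2.19872522] [ 0.71552141 -0.02850027 -1.85669226] [-0.01720323  0.00859055  0.02577047] 0.015730968767864402
shoehorn_grip 0.88 [454. 336.] 505
shoehorn_grip 0.87 [318. 125.] 14446
shoehorn_grip 0.77 [388. 222.] 1169
black_up_center 0.92 [151. 151.] 2900
black_up_center 0.82 [228.  80.] 3679
pale_up_center 0.75 [409.  81.] 3784
board 0.78 [351.  78.] 6700
```

View pics/w2.png

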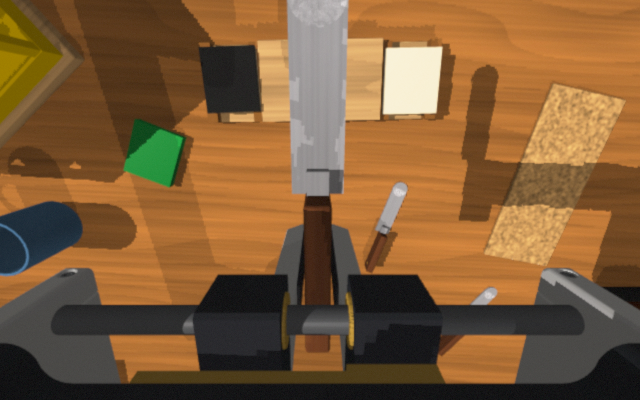

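The wrist view shows the blade held straight ahead, centred on column 318, rows 0–195. The black block is at (228,80), the pale block at (409,81) and the green decoy at (155,152). Now I'll refine the board pose from this view.

```bash
python3 - <<'E'
from fit import *
import pickle; M=pickle.load(open('M.pkl','rb'))
near=lambda o,w:min(M[o],key=lambda d:np.hypot(*(d['centre']-np.array(w))))['pixels'].astype(np.float32)
bl,pa=near('black_up_center',(228,80)),near('pale_up_center',(409,81))
print(fit(BLK,{'wrist':bl},[.647,.163,.06],.028)); print(fit(BLK,{'wrist':pa},[.655,-.072,.06],.028))
ho=cv2.dilate(near('shoehorn_grip',(318,125)),np.ones((9,9)))>0
bd=np.clip(near('board',(351,78))+bl+pa,0,1); c=cam('wrist'); bd[ho]=0
x=np.array([.652,.045,.058])
for s in(.01,.003):
    def cost(v):
        m=render(BOARD,'wrist',c,v[0],v[1],0,v[2]); m[ho]=0; return np.abs(m-bd).sum()/bd.sum()
    o=minimize(cost,x,method='Nelder-Mead',options=dict(initial_simplex=[x]+[x+d for d in np.diag([s,s,s*8])],maxiter=90)); x=o.x
print('board',x.round(4),o.fun)
# horn in hand: assume blade at z underside = TCP-.0044 ; edges at rows 20,60,120,180
mk=near('shoehorn_grip',(318,125))>0
s=r.read_state(); Q=R.from_rotvec(s['tcp_rot'])
for row in(20,60,120,180):
    cc=np.where(mk[row])[0]; z=s['eef_pos'][2]-.0044+.003
    a,b=[px2w('wrist',(u,row),z,c) for u in(cc.min()-.5,cc.max()+.5)]
    la=Q.inv().apply((a+b)/2-s['eef_pos']); print(row,cc.min(),cc.max(),'width',np.linalg.norm(a-b).round(4),'tool',la.round(4))
E
```

```text
{'wrist': (array([0.6507, 0.1637, 0.0919]), np.float64(0.021))}
{'wrist': (array([ 0.6606, -0.0737,  0.0591]), np.float64(0.026))}
board [0.6555 0.045  0.0658] 0.019287364557385445
20 288 347 width 0.0339 tool [ 1.300e-03  1.000e-04 -1.328e-01]
60 288 346 width 0.0345 tool [ 0.0013 -0.0002 -0.1121]
120 290 344 width 0.034 tool [ 0.0014 -0.0002 -0.0782]
180 291 343 width 0.0347 tool [ 0.0014 -0.0002 -0.0403]
```

```bash
cat >> h.py <<'E'
BO=np.array([.6545,.045,0]); BY=.063; EX=np.array([np.cos(BY),np.sin(BY),0]); EY=np.array([-np.sin(BY),np.cos(BY),0])
def bp(x,y,z): return BO+x*EX+y*EY+[0,0,z]
def tcpA(x,A,ph):  # blade's upper inner edge A=(y,z), roll ph
    L=np.array([np.cos(ph),np.sin(ph)]); N=np.array([-L[1],L[0]]); t=np.array(A)+.017*L+.0014*N
    return bp(x,*t)
def inb():
    s=r.read_state(); d=s['eef_pos']-BO; Q=R.from_rotvec(s['tcp_rot']); e=(down(BY,0,-1).inv()*Q).as_rotvec()
    print('t',s['time_s'],'board xyz',np.round([d@EX,d@EY,d[2]],4),'rot vs down(tool axes)',e.round(3),'F',s['force'].round(1),'gap',round(s['finger_gap'],4),'q',s['qpos'].round(2))
E
python3 - <<'E'
from h import *
inb()
plan(bp(-.20,.12,.20),down(BY,0,-1),n=4)
plan(bp(-.20,.12,.20),down(BY,np.pi/3,-1),bp(-.20,.12,.20),down(BY,0,-1),n=9)
E
```

```text
t 6.55 board xyz [-0.1228  0.0062  0.2499] rot vs down(tool axes) [ 0.014 -0.001 -0.   ] F [-0.6 -0.2 -1.1] gap 0.0157 q [-0.08  0.09  1.59 -0.    1.47  1.44]
4 rows:
[[1.25,-2.82,1.97,-0.003,0,0],[1.25,-2.82,1.96,-0.003,0,0],[1.25,-2.83,1.95,-0.003,0,0],[1.25,-2.84,1.94,-0.003,0,0]]
9 rows:
[[0,0,0,-0,0,-0.116],[0,0,0,-0,0,-0.116],[0,0,0,-0,0,-0.116],[0,0,0,-0,0,-0.116],[0,0,0,-0,0,-0.116],[0,0,0,-0,0,-0.116],[0,0,0,-0,0,-0.116],[0,0,0,-0,0,-0.116],[0,0,0,-0,0,-0.116]]
```

>>> {"fn": "servo_tool", "kwargs": {"commands": [[0.8, -1.6, 1.2, -0.003, 0, 0], [1.3, -3, 2.2, -0.003, 0, 0], [1.5, -3.5, 2.4, -0.003, 0, 0], [1.3, -3.1, 1.9, -0.003, 0, 0], [0, 0, 0, 0, 0, 0], [0, 0, 0, 0, 0, -0.06], [0, 0, 0, 0, 0, -0.116], [0, 0, 0, 0, 0, -0.116], [0, 0, 0, 0, 0, -0.116], [0, 0, 0, 0, 0, -0.116], [0, 0, 0, 0, 0, -0.116], [0, 0, 0, 0, 0, -0.116], [0, 0, 0, 0, 0, -0.116], [0, 0, 0, 0, 0, -0.116], [0, 0, 0, 0, 0, -0.06], [0, 0, 0, 0, 0, 0], [0, 0, 0, 0, 0, 0]]}}

```text
time_s: 8.25
eef_pos: [0.4495, 0.1506, 0.201]
tcp_rot: [-1.571, -0.971, 1.626]
force: [0.5, -0.5, -1.1]
finger_gap: 0.0157
```

```bash
python3 - <<'E'
from h import *
inb()
E
```

```text
t 8.25 board xyz [-0.198   0.1183  0.201 ] rot vs down(tool axes) [ 1.000e-03  1.000e-03 -1.046e+00] F [ 0.5 -0.5 -1.1] gap 0.0157 q [-0.48  0.25  1.89  0.84  1.67  0.81]
```

```bash
python3 - <<'E'
from h import *
plan(bp(-.245,.1195,.06),down(BY,0,-1),bp(-.198,.1183,.201),down(BY,0,-1),n=5)
E
```

```text
5 rows:
[[2.82,-0.02,0.94,0,0,0],[2.82,-0.02,0.94,0,0,0],[2.82,-0.02,0.94,0,0,0],[2.82,-0.02,0.94,0,0,0],[2.82,-0.02,0.94,0,0,0]]
```

>>> {"fn": "servo_tool", "kwargs": {"commands": [[0, 0, 0, 0, 0, 0.06], [0, 0, 0, 0, 0, 0.116], [0, 0, 0, 0, 0, 0.116], [0, 0, 0, 0, 0, 0.116], [0, 0, 0, 0, 0, 0.116], [0, 0, 0, 0, 0, 0.116], [0, 0, 0, 0, 0, 0.116], [0, 0, 0, 0, 0, 0.116], [0, 0, 0, 0, 0, 0.116], [0, 0, 0, 0, 0, 0.06], [1.5, 0, 0.5, 0, 0, 0], [3, 0, 1, 0, 0, 0], [3.6, 0, 1.2, 0, 0, 0], [3.6, 0, 1.2, 0, 0, 0], [2.4, 0, 0.8, 0, 0, 0], [0, 0, 0, 0, 0, 0], [0, 0, 0, 0, 0, 0]]}}

```text
time_s: 9.95
eef_pos: [0.4028, 0.1495, 0.0616]
tcp_rot: [2.192, 0.07, -2.186]
force: [-0.0, -0.4, -0.9]
finger_gap: 0.0158
```

```bash
python3 - <<'E'
from h import *
inb(); plan(bp(-.245,.1195,.017),down(BY,0,-1))
E
```

```text
t 9.95 board xyz [-0.2446  0.1201  0.0616] rot vs down(tool axes) [-0.001  0.003 -0.   ] F [-0.  -0.4 -0.9] gap 0.0158 q [0.15 0.08 2.02 0.   1.04 1.66]
1 rows:
[[4.46,0.06,0.05,0.001,-0.003,0]]
```

>>> {"fn": "servo_tool", "kwargs": {"commands": [[1.5, 0, 0, 0, 0, 0], [1.5, 0, 0, 0, 0, 0], [1.4, 0, 0, 0, -0.003, 0], [0, 0, 0, 0, 0, 0], [0, 0, 0, 0, 0, 0]]}}

```text
time_s: 10.45
eef_pos: [0.4041, 0.1493, 0.0181]
tcp_rot: [2.191, 0.069, -2.188]
force: [-0.3, 0.1, -1.4]
finger_gap: 0.0159
```

```bash
python3 - <<'E'
from h import *
inb()
a=r.grab_frame('top'); b=r.grab_frame('scene')
ca=cv2.resize(a[85:185,190:290],None,fx=4,fy=4,interpolation=cv2.INTER_CUBIC)
cb=cv2.resize(b[210:310,330:430],None,fx=4,fy=4,interpolation=cv2.INTER_CUBIC)
cv2.imwrite('pics/pre.png',np.hstack([ca,cb]))
E
```

```text
t 10.45 board xyz [-0.2433  0.1199  0.0181] rot vs down(tool axes) [ 0.     0.001 -0.   ] F [-0.3  0.1 -1.4] gap 0.0159 q [0.15 0.17 2.04 0.   0.94 1.66]
```

View pics/pre.png

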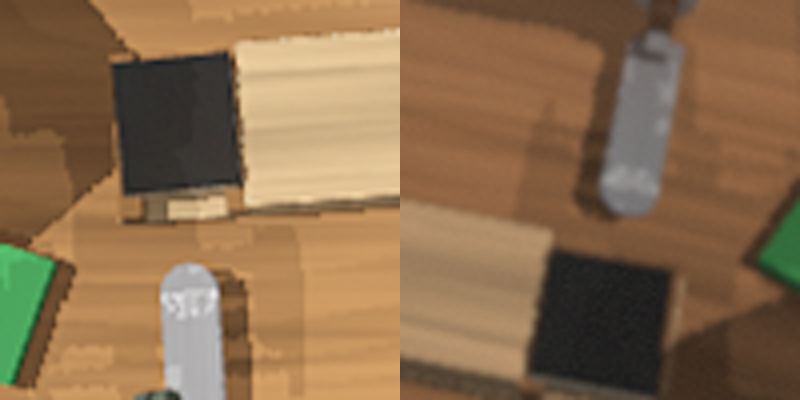

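The top crop shows the blade in line with the channel: tip at crop column 190, channel spanning about 143–228. Inserting now.

>>> {"fn": "servo_tool", "kwargs": {"commands": [[0, 0, -1, 0, 0, 0], [0, 0, -1, 0, 0, 0], [0, 0, -1, 0, 0, 0], [0, 0, -1, 0, 0, 0], [0, 0, -1, 0, 0, 0], [0, 0, 0, 0, 0, 0]]}}

```text
time_s: 11.15
eef_pos: [0.4538, 0.1521, 0.0163]
tcp_rot: [2.189, 0.068, -2.191]
force: [0.0, 0.8, -1.1]
finger_gap: 0.0155
```

>>> {"fn": "servo_tool", "kwargs": {"commands": [[0, 0, -1, 0, 0, 0], [0, 0, -1.2, 0, 0, 0], [0, 0, -1.2, 0, 0, 0], [0, 0, -1.2, 0, 0, 0], [0, 0, -1.2, 0, 0, 0], [0, 0, -1.2, 0, 0, 0], [0, 0, -1, 0, 0, 0], [0, 0, -0.4, 0, 0, 0], [0, 0, 0, 0, 0, 0], [0, 0, 0, 0, 0, 0]]}}

```text
time_s: 12.15
eef_pos: [0.5349, 0.1572, 0.0155]
tcp_rot: [2.185, 0.069, -2.194]
force: [-0.3, 0.5, -0.7]
finger_gap: 0.0154
```

```bash
cat > path.py <<'E'
from h import *
# (theta deg roll, A y, A z) waypoints in board frame, x fixed
W=[]
for th in (0,10,20,30,40,50,60):
    t=np.radians(th); py=np.interp(th,[0,10,30,60],[.084,.083,.086,.0905]); W.append((th,py+.022*np.cos(t),.022+.022*np.sin(t)))
for y,z in ((.1005,.050),(.097,.057),(.092,.062),(.086,.0635),(.081,.063),(.073,.062)): W.append((60,y,z))
X=-.1095
P=[(tcpA(X,(y,z),np.radians(th)),down(BY,np.radians(th),-1)) for th,y,z in W]
if __name__=='__main__':
    inb(); plan(P[0][0],P[0][1],n=3)
    for a,b,w in zip(P,P[1:],W[1:]): print(np.round(w,3)); plan(b[0],b[1],a[0],a[1],n=2)
E
python3 path.py
```

```text
t 12.15 board xyz [-0.1123  0.1195  0.0155] rot vs down(tool axes) [ 0.    -0.004  0.   ] F [-0.3  0.5 -0.7] gap 0.0154 q [0.13 0.4  1.73 0.   1.02 1.64]
3 rows:
[[-0.26,-0.12,-0.09,-0,0.001,-0],[-0.26,-0.12,-0.09,-0,0.001,-0],[-0.26,-0.12,-0.09,-0,0.001,-0]]
[10.     0.105  0.026]
2 rows:
[[-0.34,0.09,-0,-0,-0,-0.087],[-0.34,0.06,-0,-0,-0,-0.087]]
[20.     0.105  0.03 ]
2 rows:
[[-0.32,-0.03,0,0,0,-0.087],[-0.32,-0.06,0,0,0,-0.087]]
[30.     0.105  0.033]
2 rows:
[[-0.31,-0.03,-0,0,-0,-0.087],[-0.31,-0.06,-0,0,-0,-0.087]]
[4.00e+01 1.04e-01 3.60e-02]
2 rows:
[[-0.3,-0.02,0,-0,-0,-0.087],[-0.3,-0.05,0,-0,-0,-0.087]]
[5.00e+01 1.03e-01 3.90e-02]
2 rows:
[[-0.29,-0.02,-0,0,0,-0.087],[-0.29,-0.04,-0,0,0,-0.087]]
[6.00e+01 1.02e-01 4.10e-02]
2 rows:
[[-0.28,-0.01,0,0,0,-0.087],[-0.28,-0.03,0,0,0,-0.087]]
[6.e+01 1.e-01 5.e-02]
2 rows:
[[-0.27,-0.36,-0,0,0,0],[-0.27,-0.36,-0,0,0,0]]
[6.0e+01 9.7e-02 5.7e-02]
2 rows:
[[-0.33,-0.22,0,0,0,0],[-0.33,-0.22,0,0,0,0]]
[60.     0.092  0.062]
2 rows:
[[-0.34,-0.09,-0,0,0,0],[-0.34,-0.09,-0,0,0,0]]
[60.     0.086  0.064]
2 rows:
[[-0.3,0.09,0,0,0,0],[-0.3,0.09,0,0,0,0]]
[60.     0.081  0.063]
2 rows:
[[-0.2,0.15,-0,0,0,0],[-0.2,0.15,-0,0,0,0]]
[60.     0.073  0.062]
2 rows:
[[-0.32,0.24,-0,0,0,0],[-0.32,0.24,-0,0,0,0]]
```

>>> {"fn": "servo_tool", "kwargs": {"commands": [[-0.15, -0.18, -0.14, 0, 0, 0], [-0.15, -0.18, -0.13, 0, 0, 0], [0, 0, 0, 0, 0, 0], [-0.2, 0.05, 0, 0, 0, -0.087], [-0.6, 0.1, 0, 0, 0, -0.087], [-0.66, -0.03, 0, 0, 0, -0.087], [-0.34, -0.06, 0, 0, 0, -0.087], [-0.31, -0.03, 0, 0, 0, -0.087], [-0.31, -0.06, 0, 0, 0, -0.087], [0, 0, 0, 0, 0, 0], [0, 0, 0, 0, 0, 0]]}}

```text
time_s: 13.25
eef_pos: [0.5382, 0.1558, 0.0423]
tcp_rot: [-1.931, -0.578, 1.97]
force: [0.1, -0.5, -1.7]
finger_gap: 0.0158
```

```bash
python3 - <<'E'
from path import *
inb(); plan(*P[4],n=2)
a=r.grab_frame('top'); b=r.grab_frame('scene')
ca=cv2.resize(a[85:185,190:290],None,fx=4,fy=4,interpolation=cv2.INTER_CUBIC)
cb=cv2.resize(b[230:330,320:420],None,fx=4,fy=4,interpolation=cv2.INTER_CUBIC)
cv2.imwrite('pics/t30.png',np.hstack([ca,cb]))
E
```

```text
t 13.25 board xyz [-0.1091  0.1179  0.0423] rot vs down(tool axes) [ 0.002 -0.003 -0.52 ] F [ 0.1 -0.5 -1.7] gap 0.0158 q [-0.18  0.42  1.75  0.55  1.17  1.06]
2 rows:
[[-0.29,-0.08,0.02,-0.002,0.001,-0.089],[-0.28,-0.11,0.02,-0.002,0.001,-0.089]]
```

View pics/t30.png

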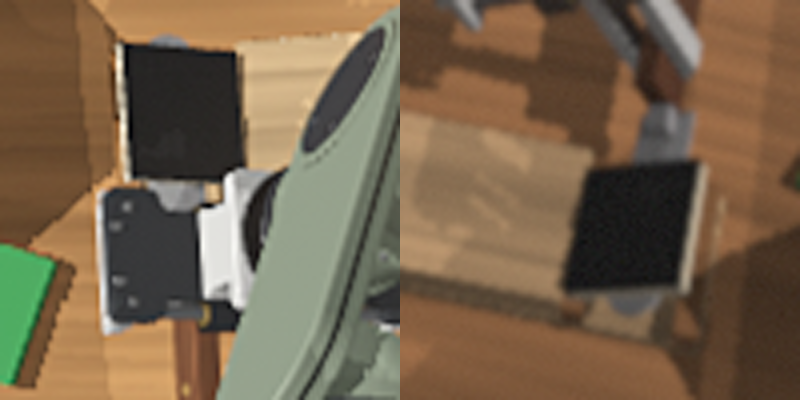

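The block lies tilted about 30° on the blade, with its inner edge against the step at crop column ~240. Continuing to 60°.

>>> {"fn": "servo_tool", "kwargs": {"commands": [[-0.29, -0.08, 0, 0, 0, -0.089], [-0.28, -0.11, 0, 0, 0, -0.089], [-0.29, -0.02, 0, 0, 0, -0.087], [-0.29, -0.04, 0, 0, 0, -0.087], [-0.28, -0.01, 0, 0, 0, -0.087], [-0.28, -0.03, 0, 0, 0, -0.087], [0, 0, 0, 0, 0, 0], [0, 0, 0, 0, 0, 0]]}}

```text
time_s: 14.15
eef_pos: [0.5389, 0.1478, 0.0566]
tcp_rot: [-1.566, -0.971, 1.631]
force: [0.4, 1.0, -1.3]
finger_gap: 0.0156
```

```bash
python3 - <<'E'
from path import *
inb(); plan(*P[7],n=2)
b=r.grab_frame('scene')
cv2.imwrite('pics/t60.png',cv2.resize(b[220:340,300:440],None,fx=4,fy=4,interpolation=cv2.INTER_CUBIC))
E
```

```text
t 14.15 board xyz [-0.1089  0.1098  0.0566] rot vs down(tool axes) [ 1.000e-03 -4.000e-03 -1.046e+00] F [ 0.4  1.  -1.3] gap 0.0156 q [-0.41  0.66  1.68  0.88  1.51  0.7 ]
2 rows:
[[-0.31,-0.33,0.03,-0.001,0.001,-0.001],[-0.31,-0.33,0.03,-0.001,0.001,-0.001]]
```

View pics/t60.png

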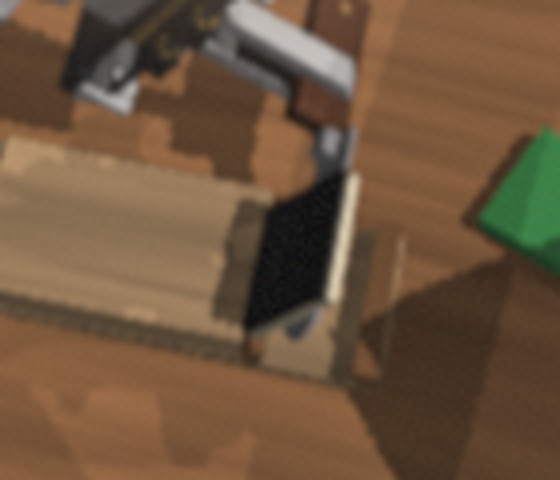

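It is now at about 60°, standing in the step corner. Pushing it over.

>>> {"fn": "servo_tool", "kwargs": {"commands": [[-0.31, -0.33, 0, 0, 0, 0], [-0.31, -0.33, 0, 0, 0, 0], [-0.33, -0.22, 0, 0, 0, 0], [-0.33, -0.22, 0, 0, 0, 0], [-0.34, -0.09, 0, 0, 0, 0], [-0.34, -0.09, 0, 0, 0, 0], [-0.3, 0.09, 0, 0, 0, 0], [-0.3, 0.09, 0, 0, 0, 0], [-0.2, 0.15, 0, 0, 0, 0], [-0.2, 0.15, 0, 0, 0, 0], [-0.32, 0.24, 0, 0, 0, 0], [-0.32, 0.24, 0, 0, 0, 0], [0, 0, 0, 0, 0, 0], [0, 0, 0, 0, 0, 0], [0, 0, 0, 0, 0, 0]]}}

```text
time_s: 15.7
eef_pos: [0.5408, 0.1178, 0.0777]
tcp_rot: [-1.565, -0.972, 1.628]
force: [-0.8, 0.1, -0.8]
finger_gap: 0.0155
```

```bash
python3 - <<'E'
from path import *
inb()
b=r.grab_frame('scene')
cv2.imwrite('pics/t90.png',cv2.resize(b[220:340,260:440],None,fx=4,fy=4,interpolation=cv2.INTER_CUBIC))
E
```

```text
t 15.7 board xyz [-0.1089  0.0798  0.0777] rot vs down(tool axes) [ 0.002 -0.003 -1.048] F [-0.8  0.1 -0.8] gap 0.0155 q [-0.45  0.63  1.66  0.85  1.56  0.71]
```

View pics/t90.png

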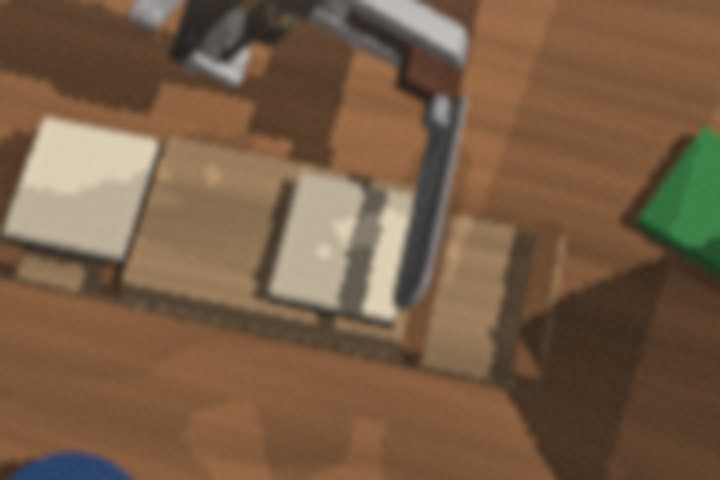

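The block has turned over and lies pale side up on the middle, around (345,250) in the crop. I'll back the blade off and measure.

```bash
python3 - <<'E'
from path import *
p=bp(-.109,.0798,.0777); q=bp(-.109,.13,.14); q2=bp(-.109,.13,.14)
plan(q,down(BY,np.pi/3,-1),p,down(BY,np.pi/3,-1),n=4)
E
```

```text
4 rows:
[[0.31,-1.98,0,0,0,0],[0.31,-1.98,0,0,0,0],[0.31,-1.98,0,0,0,0],[0.31,-1.98,0,0,0,0]]
```

>>> {"fn": "servo_tool", "kwargs": {"commands": [[0.2, -1.2, 0, 0, 0, 0], [0.3, -2, 0, 0, 0, 0], [0.3, -2.2, 0, 0, 0, 0], [0.3, -2, 0, 0, 0, 0], [0, 0, 0, 0, 0, 0], [0, 0, 0, 0, 0, 0.06], [0, 0, 0, 0, 0, 0.116], [0, 0, 0, 0, 0, 0.116], [0, 0, 0, 0, 0, 0.116], [0, 0, 0, 0, 0, 0.116], [0, 0, 0, 0, 0, 0.116], [0, 0, 0, 0, 0, 0.116], [0, 0, 0, 0, 0, 0.116], [0, 0, 0, 0, 0, 0.116], [0, 0, 0, 0, 0, 0.06], [0, 0, 0, 0, 0, 0], [0, 0, 0, 0, 0, 0]]}}

```text
time_s: 17.45
eef_pos: [0.5373, 0.1643, 0.1356]
tcp_rot: [2.184, 0.071, -2.195]
force: [0.3, 0.1, -2.3]
finger_gap: 0.0158
```

```bash
cat > chk.py <<'E'
from fit import *
inb()
def bf(x): d=np.array([x[0],x[1],0])-BO; return np.round([d@EX,d@EY,x[2]-BY],4)
import sys
for n in sys.argv[1:]:
    r.grab_frame(n)
    for o in('pale_up_center','black_up_center'):
      for d in r.silhouettes(o,n):
        w=px2w(n,d['centre'],.036); q=w-BO
        print(n,o,round(d['p'],2),np.round(d['centre']),d['pixels'].sum(),'board',np.round([q@EX,q@EY],3))
        if abs(q@EX)<.06 and abs(q@EY)<.16 and d['p']>.3:
            z=.036 if abs(q@EY)<.1 else .028
            f=fit(BLK,{n:d['pixels'].astype(np.float32)},[w[0],w[1],.06],z)[n]; print('   board-frame',bf(f[0]),f[1])
E
python3 chk.py wrist scene
```

```text
t 17.45 board xyz [-0.1095  0.1264  0.1356] rot vs down(tool axes) [-0.001 -0.005 -0.001] F [ 0.3  0.1 -2.3] gap 0.0158 q [0.14 0.25 1.64 0.   1.26 1.65]
wrist pale_up_center 0.76 [578.  83.] 7571 board [-0.    -0.115]
   board-frame [-0.0029 -0.1201 -0.0035] 0.039
wrist pale_up_center 0.26 [414.  74.] 7918 board [0.007 0.037]
wrist black_up_center 0.83 [208. 173.] 4819 board [-0.084  0.235]
wrist black_up_center 0.55 [412.  75.] 7833 board [0.007 0.039]
   board-frame [0.0043 0.0385 0.002 ] 0.017
scene pale_up_center 0.69 [280. 265.] 1016 board [-0.006 -0.119]
   board-frame [-0.0073 -0.1198 -0.0029] 0.035
scene black_up_center 0.94 [345. 283.] 1055 board [0.005 0.037]
   board-frame [-0.0005  0.0386 -0.0002] 0.039
scene black_up_center 0.64 [440. 273.] 988 board [-0.075  0.243]
```

The flipped block sits at board y = 38.5 mm, wholly on the middle, and the pale block hasn't moved. Now returning the shoehorn.

```bash
python3 - <<'E'
from h import *
G=R.from_rotvec([-2.111,.222,2.111]); g=np.array([.4785,-.3157,.0104])
s=r.read_state(); p=s['eef_pos'];Q=R.from_rotvec(s['tcp_rot'])
a=p+[0,0,.07]
plan(a,Q,n=3); plan(g+[0,0,.19],G,a,Q,n=13)
E
```

```text
3 rows:
[[-2.33,-0,0.01,0,0,0],[-2.33,-0,0.01,0,0,0],[-2.33,-0,0.01,0,0,0]]
13 rows:
[[0.05,3.65,0.68,0.021,0,-0],[0.05,3.66,0.61,0.021,0,-0],[0.04,3.67,0.53,0.021,0,-0],[0.04,3.68,0.45,0.021,0,-0],[0.04,3.69,0.38,0.021,0,-0],[0.04,3.7,0.3,0.021,0,-0],[0.04,3.71,0.22,0.021,0,-0],[0.04,3.71,0.15,0.021,0,-0],[0.04,3.71,0.07,0.021,0,-0],[0.04,3.71,-0.01,0.021,0,-0],[0.04,3.71,-0.09,0.021,0,-0],[0.04,3.71,-0.16,0.021,0,-0],[0.04,3.7,-0.24,0.021,0,-0]]
```

>>> {"fn": "servo_tool", "kwargs": {"commands": [[-2.3, 0, 0, 0, 0, 0], [-2.4, 0, 0, 0, 0, 0], [-2.3, 0, 0, 0, 0, 0], [0.05, 3.65, 0.68, 0.021, 0, 0], [0.05, 3.66, 0.61, 0.021, 0, 0], [0.04, 3.67, 0.53, 0.021, 0, 0], [0.04, 3.68, 0.45, 0.021, 0, 0], [0.04, 3.69, 0.38, 0.021, 0, 0], [0.04, 3.7, 0.3, 0.021, 0, 0], [0.04, 3.71, 0.22, 0.021, 0, 0], [0.04, 3.71, 0.15, 0.021, 0, 0], [0.04, 3.71, 0.07, 0.021, 0, 0], [0.04, 3.71, 0, 0.021, 0, 0], [0.04, 3.71, -0.09, 0.021, 0, 0], [0.04, 3.71, -0.16, 0.021, 0, 0], [0.04, 3.7, -0.24, 0.021, 0, 0], [0, 0, 0, 0, 0, 0], [0, 0, 0, 0, 0, 0]]}}

```text
time_s: 19.55
eef_pos: [0.4782, -0.3154, 0.2008]
tcp_rot: [-2.105, 0.224, 2.112]
force: [1.1, 0.8, -2.3]
finger_gap: 0.0156
```

```bash
python3 - <<'E'
from h import *
G=R.from_rotvec([-2.111,.222,2.111]); g=np.array([.4785,-.3157,.0104])
print(r.read_state()['eef_pos']); plan(g+[0,0,.03],G,n=5)
E
```

```text
[ 0.47818831 -0.31538937  0.20084549]
5 rows:
[[3.21,0.01,-0.02,-0.001,0.001,0],[3.21,0.01,-0.02,-0.001,0.001,0],[3.21,0.01,-0.01,-0.001,0.001,0],[3.21,0.01,-0.01,-0.001,0.001,0],[3.21,0,-0.01,-0.001,0.001,0]]
```

>>> {"fn": "servo_tool", "kwargs": {"commands": [[2.4, 0, -0.02, 0, 0.001, 0], [4, 0, -0.02, 0, 0.001, 0], [4, 0, -0.01, 0, 0.001, 0], [3.5, 0, -0.01, 0, 0.001, 0], [2.1, 0, 0, 0, 0.001, 0], [1, 0, 0, 0, 0, 0], [0.7, 0, 0, 0, 0, 0], [0.5, 0, 0, 0, 0, 0], [0.4, 0, 0, 0, 0, 0], [0.2, 0, 0, 0, 0, 0], [0, 0, 0, 0, 0, 0], [0, 0, 0, 0, 0, 0], [0, 0, 0, 0, 0, 0]]}}

```text
time_s: 20.85
eef_pos: [0.4796, -0.3152, 0.0137]
tcp_rot: [-2.114, 0.224, 2.108]
force: [0.5, 0.1, -1.8]
finger_gap: 0.0157
```

>>> {"fn": "servo_tool", "kwargs": {"commands": [[0.15, 0, 0.05, 0, 0, 0], [0.1, 0, 0.05, 0, 0, 0], [0.05, 0, 0, 0, 0, 0], [0, 0, 0, 0, 0, 0], [0, 0, 0, 0, 0, 0]]}}

```text
time_s: 21.35
eef_pos: [0.4782, -0.3147, 0.0104]
tcp_rot: [-2.113, 0.224, 2.109]
force: [-0.9, 0.5, 0.8]
finger_gap: 0.0158
```

>>> {"fn": "servo_tool", "kwargs": {"commands": [[0, 0, 0, 0, 0, 0], [0, 0, 0, 0, 0, 0], [0, 0, 0, 0, 0, 0], [0, 0, 0, 0, 0, 0], [0, 0, 0, 0, 0, 0], [0, 0, 0, 0, 0, 0], [-1, 0, 0, 0, 0, 0], [-2, 0, 0, 0, 0, 0], [-3, 0, 0, 0, 0, 0], [-4, 0, 0, 0, 0, 0], [-4, 0, 0, 0, 0, 0], [-4, 0, 0, 0, 0, 0], [-3, 0, 0, 0, 0, 0], [-2, 0, 0, 0, 0, 0], [0, 0, 0, 0, 0, 0], [0, 0, 0, 0, 0, 0]], "jaw": 5}}

```text
time_s: 22.95
eef_pos: [0.4778, -0.3144, 0.2404]
tcp_rot: [-2.114, 0.224, 2.108]
force: [0.7, -0.6, -0.7]
finger_gap: 0.0499
```

```bash
python3 - <<'E'
from fit import *
inb()
im=r.grab_frame('wrist'); S=r.silhouettes('shoehorn_grip','wrist')
b=min(S,key=lambda d:np.hypot(*(d['centre']-np.array([318,131])))); print(b['centre'],b['p'])
print(fit(HORN,{'wrist':b['pixels'].astype(np.float32)},[.4628,-.3135,-.205],.024))
cv2.imwrite('pics/fin.png',np.hstack([cv2.resize(im,(400,250)),cv2.resize(r.grab_frame('scene'),(400,250))]))
E
python3 chk.py top scene
```

```text
t 22.95 board xyz [-0.199  -0.3475  0.2404] rot vs down(tool axes) [0.273 0.003 0.002] F [ 0.7 -0.6 -0.7] gap 0.0499 q [-0.73  0.17  1.51  0.    1.46  1.05]
[320.6, 120.3] 0.83
{'wrist': (array([ 0.4598, -0.3099, -0.2098]), np.float64(0.037))}
t 23.1 board xyz [-0.1998 -0.3467  0.238 ] rot vs down(tool axes) [ 0.273 -0.001 -0.001] F [-0.7  0.4 -0.4] gap 0.0504 q [-0.73  0.18  1.51  0.    1.46  1.05]
top pale_up_center 0.68 [332. 110.] 990 board [-0.006 -0.116]
   board-frame [-0.0033 -0.1154 -0.0073] 0.047
top black_up_center 0.98 [182. 159.] 1036 board [-0.095  0.247]
top black_up_center 0.68 [265. 113.] 1048 board [-0.001  0.043]
   board-frame [0.0028 0.0412 0.0156] 0.038
scene pale_up_center 0.86 [282. 267.] 979 board [-0.002 -0.115]
   board-frame [-0.0073 -0.1198  0.0059] 0.041
scene pale_up_center 0.54 [206. 203.] 905 board [-0.139 -0.358]
scene black_up_center 0.78 [344. 283.] 1038 board [0.004 0.034]
   board-frame [-0.      0.038  -0.0052] 0.046
scene black_up_center 0.72 [441. 269.] 980 board [-0.086  0.245]
```

View pics/fin.png

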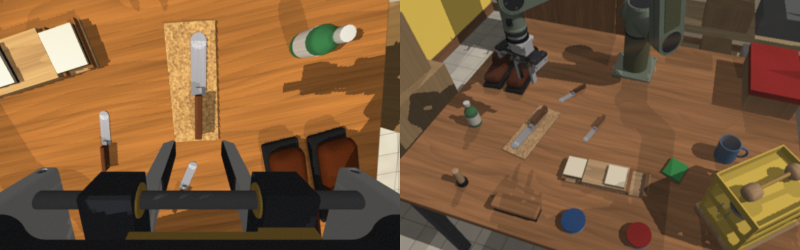

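The final views show the shoehorn flat on its mat, both blocks pale side up on the board, and the gripper clear. Handing in.

```bash
python3 -c "
from workcell import r
print(r.hand_in())"
```

```text
the job is handed in; nothing more can be done
None
```

The black block is flipped and lies pale side up on the raised middle of the board. The shoehorn is back on its cork mat, and I handed the job in at about 23 s of the 53 s allowed.

- **What I did:** I gripped the largest shoehorn by its handle and slid the blade along the channel under the block. I rolled the blade to 60° against the step, then pushed the block over. Wrist force readings between moves stayed within a few newtons.
- **Flipped block:** its centre is at about (0–4, 38–41) mm in the board frame. That puts it wholly on the middle, and both cameras show it flat.
- **Other block:** it is at y of about −115 to −120 mm, against −119 mm before. That is unchanged to within the spread between cameras, which disagree by up to about 4 mm.
- **Shoehorn:** it was refitted about 4–5 mm and 0.3° from its first measured pose. The arm readings put the release within about 1 mm of the pick-up pose, so the two checks differ by a few millimetres.
- **Gripper:** I never saw it near either block in the views I took. I did not have a continuous check for contact.

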